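Fit the clamp cover on the cartridge fixture

ROBOT

A 6-joint arm with a two-finger parallel gripper is mounted at the origin on the work surface. World frame = base frame: x ahead of the robot, y to its left, z up, the work surface at z = 0. Lengths are in m, angles in degrees, forces in N, time in s.
With the tool pointing down it reaches from about 0.375 to 0.75 m from the base axis. Payload 9 kg.
Tool frame: the origin (TCP) lies where the fingers leave the gripper's body, on its centre line; the fingertips stand 73 mm ahead of it and the grasp point (between the pads) lies 54 mm ahead of it (robot.tip_reach is the distance from the TCP to the fingertips, in m); z points along the fingers, y is the line along which they close (so a half turn about z gives the same grasp; the last joint's range is limited). The gripper opens to 85 mm and grips with 20 to 120 N. Pads are 22 mm wide; open, the fingers measure 114 mm over their backs; the gripper's body (76 mm by 85 mm) begins 54 mm behind the grasp point. The pads swing forward as they close: fully open they stand 13 mm farther back than shut.
Start: joints at [-77.389, 5.964, 5.575, 89.605, 0, 77.527], TCP at [0.254, -0.543, 0.304] pointing down, gripper open.
Joint ranges: [-171.21, 171.21], [-48.23, 106.86], [-62.78, 66.21], [-105.2, 120.99], [-86.42, 89.51], [-180, 180]. Speed limits (degrees/s): [127.2, 127.2, 147.25, 180, 180, 180].

INTERFACE

Orientations are given as [roll, pitch, yaw] about the fixed x, y, z axes, in that order (R = Rz(yaw) Ry(pitch) Rx(roll)).
In Python, from plant import robot gives the robot as it stands. Calls block until the motion is done:
- robot.move_pose(position, orientation): joint-space move of the TCP to a pose.
- robot.line_to(position, vel=0.15, rotation=None, guard=None): straight line of the TCP; rotation=None keeps the orientation; vel is the mean speed in m/s. With guard (N) it stops when the force on the tool has changed by that much, and returns True; else False.
- robot.goto_joints(angles): joint-space move.
- robot.set_gripper(opening): finger opening in m; the grip force is fixed at half the most; returns when the fingers have stopped.
- robot.pause(seconds).
- robot.ik(position, orientation): joint angles nearest the present ones, or None.
- robot.observe(): the state.
- robot.grab_frame(name): name is "side" or "top" or "wrist"; returns the picture (420x560x3 uint8, blue, green, red); there is no depth.
- robot.get_calibration(name): a dict with "vertical_fov" (degrees; the focal length in pixels is half the picture's height over the tangent of half this angle, whatever the lens; pixels are square), "cx", "cy" (the principal point, pixels), "rvec" (rotation vector, rad) and "tvec" (3), from world to camera coordinates, as OpenCV has them. Camera axes: x right, y down, z forward; pixel columns grow to the right and rows downward; lengths in m; the calibration is good to about 2 mm. A picture is of the moment at which its call begins: read the wrist's pose just before it. get_calibration takes no time and is no camera call; for the wrist camera it gives the pose at the moment of the call.
A pose or a line that the arm cannot do raises robot.IKError and nothing moves.
- robot.job_done(): hands the job in; it is judged then, once.
The state is a dict: "time": time; "q": joint angles; "qvel": joint speeds; "joint_torque": joint torques, N m; "tool_pos": TCP position; "tcp_rot": TCP orientation; "ft_force": force on the tool from outside, world axes, zero at the start; "torque": the same for the moment, N m; "gripper_width": finger opening in m; "gripper_force": force on a finger pad.
Only numpy, scipy, OpenCV 4.12 (cv2) and the standard library are available. Lean on these libraries where they do the work, as an engineer would, in place of code of your own. Each camera call takes 0.05 s, during which the arm holds its last target. There are 200 camera calls.

TASK

Draw the blue cover plate out from under the riser by its orange lug and put it down flat on the bench. Then take it again by its black handle and lower it over the two brass pins of the cartridge fixture, lug between the yellow cheeks, until it rests flush. Do not drop or force the plate (under 60 N) and leave the bottle, the loose cartridge and the tote where they are.

Things in the scene. Friction and masses are not known exactly. Their poses are not given: they have to be found in the camera images.
- plate: Blue cover plate, 0.5 kg. Origin: centre of the underside of its slab, 130 (x) by 90 (y) by 10 mm thick; z up. A tongue 14 wide, 10 thick reaches from it to x = -125; at its end an orange lug, 28 (x) by 12 (y), top at z 46. Mid-slab a black handle, 60 (x) by 16 (y), top at z 46. Through holes 13.5 mm wide at (x, y) = (-50, 28) and (50, 0). Starts flat under the riser, lug sticking out.
- plate_lug (a point): Point in the middle of the orange lug, at x = -109 mm, 30 mm above the plate's underside (16 mm below the lug's top); grip across the 12 mm (plate y).
- plate_handle (a point): Point in the middle of the black handle, 30 mm above the plate's underside (16 mm below the handle's top); grip across the 16 mm (plate y).
- riser: Fixed white board on two aluminium side panels, 200 deep (x) by 260 wide (y) mm, top at 80, underside at 68, 236 clear between the panels. Origin: centre of its footprint on the bench. Open at the front, its -x side. On it a clear tray of black cartridges, 60 mm high, 85 mm back from the front edge.
- riser_edge (a point): Point on the bench under the middle of the riser's front edge (riser x = -100 mm); the riser's -x axis points out into the open bench.
- fixture: Fixed aluminium base 250 (x, -140 to 110) by 130 (y) by 12 mm; origin on the bench below the seat. Two grey rails, 26 (x) by 100 (y) at x = -50 and 50, tops at z 40, carry the plate. Two brass pins, 12 mm thick, rise 32 above them, the top 6 tapered. At the -x end two yellow cheeks (x -130 to -94, top z 80) leave a 22 mm slot for tongue and lug, no room for fingers. Seated plate: same axes.
- seat (a point): Point where the plate's origin (centre of the underside) lies when seated: at fixture (0, 0, 40) mm; axes as the fixture's.
- fork (a point): Point in the slot between the yellow cheeks, at fixture (-109, 0, 70) mm: where the middle of the lug, plate_lug, lies when seated.
- pin_a (a point): Top of the brass pin at fixture (-50, 28) mm, 72 mm above the bench.
- pin_b (a point): Top of the brass pin at fixture (50, 0) mm, 72 mm above the bench.
- bottle: Bystander: clear bottle with red cap, 60 mm in diameter, 130 mm high, origin at the centre of its underside.
- cartridge: Bystander: loose black cartridge, 75 (x) by 30 (y) by 51 mm high, origin at the centre of its underside.
- tote: Bystander: empty green tote, 100 (x) by 130 (y) by 50 mm high, origin at the centre of its underside.

How it is judged (in metres and radians):
On the way, in this order (a step that is already met when the one before it is completed fails the run):
1. the plate is drawn out, held in the fingers, until its slab is wholly clear of the riser's front edge (plate origin at least 68 mm out from the edge) (x of plate in the frame of riser_edge below -0.068 m and contact force between the fingers and plate above 1 N), for 0.1 s.
2. the plate is put down flat on the bench, still clear of the riser, and let go (no finger touches it, it is at rest) (contact force between the fingers and plate below 0.1 N and height (world z) of plate below 0.004 m and angle between plate's own z axis and vertical below 0.03 rad and linear speed of plate below 0.02 m/s and x of plate in the frame of riser_edge below -0.068 m), for 0.2 s.
3. the plate is taken again by its handle (fingers within 35 mm of the point plate_handle) and lifted level (within 15 degrees) at least 60 mm off the bench (contact force between the fingers and plate above 1 N and distance between the grasp point and plate_handle below 0.035 m and height (world z) of plate above 0.06 m and angle between plate's own z axis and vertical below 0.26 rad), for 0.1 s.
At the end, for the whole second after the job is handed in: The plate rests flush on the fixture's rails over both pins, released and still: its origin within 3 mm of the seat sideways and 2 mm in height, flat within 1 degree, turned with the fixture within 2 degrees, its lug in the slot between the yellow cheeks (within 8 mm of fork) (horizontal distance between plate and seat below 0.003 m and z of plate in the frame of seat between -0.003 and 0.002 m and angle between the x axis of plate and the x axis of fixture, either way round below 0.035 rad and horizontal distance between plate_lug and fork below 0.008 m and angle between the z axis of plate and the z axis of fixture, either way round below 0.02 rad and linear speed of plate below 0.02 m/s); the robot touches nothing.
It fails at once if the bottle is moved by more than 20 mm (distance of bottle from where it was at the start of the episode above 0.02 m).
It fails at once if the loose cartridge is moved by more than 20 mm (distance of cartridge from where it was at the start of the episode above 0.02 m).
It fails at once if the green tote is moved by more than 20 mm (distance of tote from where it was at the start of the episode above 0.02 m).
It fails at once if the plate is let fall: it moves faster than 0.3 m/s while no finger touches it (a drop of about 5 mm) (contact force between the fingers and plate below 0.05 N and linear speed of plate above 0.3 m/s).
It fails at once if the plate is pressed on the fixture with more than 60 N (contact force between plate and fixture above 60 N).
It also fails if it takes over 51 s, if anything falls off the work surface, if the arm or the gripper's body presses on something with over 40 N, if the wrist force passes 120 N, or if a joint passes its speed limit or range.

## Working session

There is one attempt and no reset: what is moved stays moved. The work goes in short steps, each a Python script; the robot and the scene stay as the last script left them, time stands still between calls to the robot, and variables do not carry over. Pictures are saved under pics/ and viewed, at most 10 in all, crops included, and the job is handed in when it is done.

```bash
mkdir -p pics; ls; python3 - <<'E'
from plant import robot
import cv2,numpy as np
for n in ("top","side"):
    f=robot.grab_frame(n);cv2.imwrite(f"pics/{n}0.png",f)
    c=robot.get_calibration(n);print(n,c)
    R=cv2.Rodrigues(np.array(c["rvec"]))[0];print(-R.T@np.array(c["tvec"]).ravel())
print(robot.observe())
E
```

```text
pics
top {'vertical_fov': 57.672366403954776, 'cx': 277.57794640647813, 'cy': 213.2332138772904, 'rvec': array([ 2.17845221, -2.14260561,  0.14875424]), 'tvec': array([0.03144653, 0.57398186, 0.76732552])}
[0.47148402 0.0484973  0.83341667]
side {'vertical_fov': 57.1698554579104, 'cx': 280.5481762865341, 'cy': 202.78629156776154, 'rvec': array([ 0.36735085, -2.77853658,  1.16581819]), 'tvec': array([0.58212313, 0.1414091 , 0.93255716])}
[0.41051503 0.698478   0.75639449]
{'time': 0.1, 'q': array([-7.73896244e+01,  5.99345190e+00,  5.53098936e+00,  8.96043684e+01,
       -2.00744797e-04,  7.75270881e+01]), 'qvel': array([-0.10596027, -0.03907497,  0.08672461,  0.08219825, -0.00297688,
       -0.01932801]), 'joint_torque': array([ 5.76004953e-03, -5.58200562e+01,  5.04725039e+01,  1.28443507e-02,
       -2.85847836e-04,  8.74558708e-06]), 'tool_pos': array([ 0.25432456, -0.54319522,  0.30321282]), 'tcp_rot': array([-1.79934703e+02, -1.42380053e-02,  2.50832795e+01]), 'ft_force': array([ 0.1839613 ,  0.72998365, -0.25177465]), 'torque': array([-0.02925147,  0.01266253,  0.01527813]), 'gripper_force': 0.0, 'gripper_width': 0.08551718038653613}
```

View pics/top0.png

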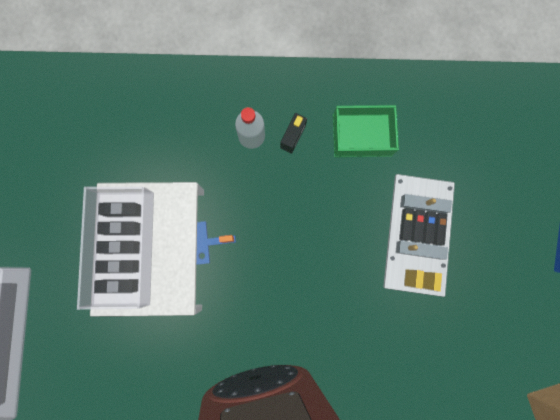

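View pics/side0.png

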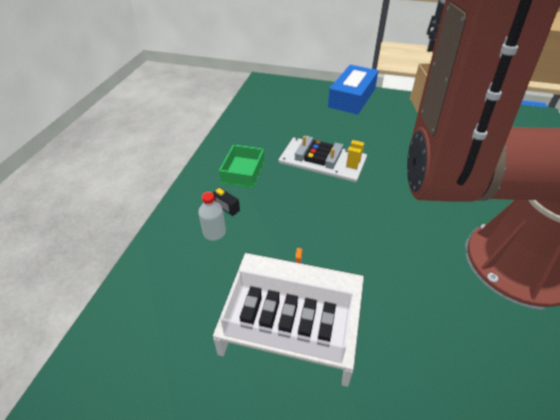

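```bash
cat > h.py <<'E'
import cv2,numpy as np
from plant import robot
def cast(c,h,uv,z):
    uv=np.atleast_2d(np.array(uv,float)); f=h/2/np.tan(np.radians(c["vertical_fov"])/2)
    R=cv2.Rodrigues(np.array(c["rvec"]))[0]; C=-R.T@np.array(c["tvec"]).ravel()
    d=np.c_[(uv[:,0]-c["cx"])/f,(uv[:,1]-c["cy"])/f,np.ones(len(uv))]@R
    return C+d*((z-C[2])/d[:,2])[:,None]
def blobs(img,lo,hi,amin=15):
    m=cv2.inRange(cv2.cvtColor(img,cv2.COLOR_BGR2HSV),np.array(lo),np.array(hi))
    n,l,s,c=cv2.connectedComponentsWithStats(m)
    out=[]
    for i in range(1,n):
        if s[i,4]>=amin:
            p=np.argwhere(l==i)[:,::-1].astype(np.float32)
            out.append((int(s[i,4]),c[i],cv2.minAreaRect(p)))
    return sorted(out,key=lambda b:-b[0])
E
python3 - <<'E'
from h import *
np.set_printoptions(precision=4,suppress=True)
f=cv2.imread("pics/top0.png");c=robot.get_calibration("top")
for nm,lo,hi,z in [("orange",(5,180,120),(14,255,255),.046),("yellow",(20,180,150),(32,255,255),.08),("brass",(12,80,90),(24,220,255),.072),("blue",(105,120,80),(120,255,255),.01),("white",(0,0,195),(180,25,255),.08),("red",(0,200,150),(3,255,255),.13)]:
    for a,ce,r in blobs(f,lo,hi,12)[:8]:
        print(nm,a,ce,cast(c,420,ce,z)[0][:2],"rect",np.array(r[1]),r[2],cast(c,420,cv2.boxPoints(r),z)[:,:2].round(3).tolist())
# zoom
g=np.hstack([cv2.resize(f[185:305,180:250],None,fx=5,fy=5,interpolation=2),cv2.resize(f[175:300,375:465],(432,600),interpolation=2)])
print(g.shape);cv2.imwrite("pics/z0.png",g)
E
```

```text
brass 895 [545.8816 403.0715] [ 0.2128 -0.4761] rect [35. 31.] 90.0 [[0.247, -0.444], [0.248, -0.504], [0.184, -0.499], [0.184, -0.44]]
brass 607 [423.2191 279.5848] [ 0.4416 -0.2488] rect [36.4867 17.6777] 8.13010311126709 [[0.429, -0.21], [0.463, -0.216], [0.454, -0.287], [0.42, -0.281]]
brass 77 [225.8312 237.9221] [0.5174 0.1436] rect [ 6.0828 12.6587] 80.53767395019531 [[0.521, 0.157], [0.526, 0.133], [0.514, 0.13], [0.509, 0.155]]
brass 37 [442.4595 221.4054] [ 0.558  -0.2915] rect [6. 5.] 90.0 [[0.565, -0.287], [0.565, -0.297], [0.553, -0.296], [0.553, -0.286]]
brass 31 [431.0968 201.0323] [ 0.5992 -0.27  ] rect [3.638  8.4887] 75.96376037597656 [[0.601, -0.26], [0.605, -0.277], [0.598, -0.279], [0.594, -0.262]]
brass 30 [412.9333 247.1667] [ 0.5052 -0.2302] rect [8. 4.] 0.0 [[0.501, -0.222], [0.509, -0.222], [0.51, -0.239], [0.502, -0.238]]
blue 248 [205.9879 241.9194] [0.5119 0.1937] rect [40.1054 21.4895] 88.21009063720703 [[0.554, 0.213], [0.557, 0.167], [0.471, 0.161], [0.468, 0.207]]
blue 135 [557.6148 255.2222] [ 0.4956 -0.5668] rect [43.  4.] 90.0 [[0.555, -0.566], [0.
[... 498 characters left out ...]
 119 [447.8739 229.9832] [ 0.5401 -0.2981] rect [ 4.1523 37.1213] 4.763641834259033 [[0.505, -0.289], [0.579, -0.298], [0.578, -0.306], [0.504, -0.297]]
white 36 [281.   43.5] [0.9292 0.0399] rect [6. 8.] 90.0 [[0.935, 0.048], [0.935, 0.032], [0.922, 0.031], [0.921, 0.048]]
white 30 [  0.6333 274.9333] [0.4382 0.5754] rect [13.  2.] 90.0 [[0.449, 0.578], [0.45, 0.574], [0.425, 0.571], [0.425, 0.575]]
white 14 [258.7143  27.7857] [0.9638 0.0877] rect [2.1213 4.9497] 45.0 [[0.961, 0.093], [0.969, 0.086], [0.966, 0.083], [0.958, 0.09]]
white 13 [290.9231  53.0769] [0.9081 0.0187] rect [3.1623 4.7434] 71.56504821777344 [[0.91, 0.024], [0.914, 0.015], [0.907, 0.012], [0.903, 0.022]]
(600, 782, 3)
```

View pics/z0.png

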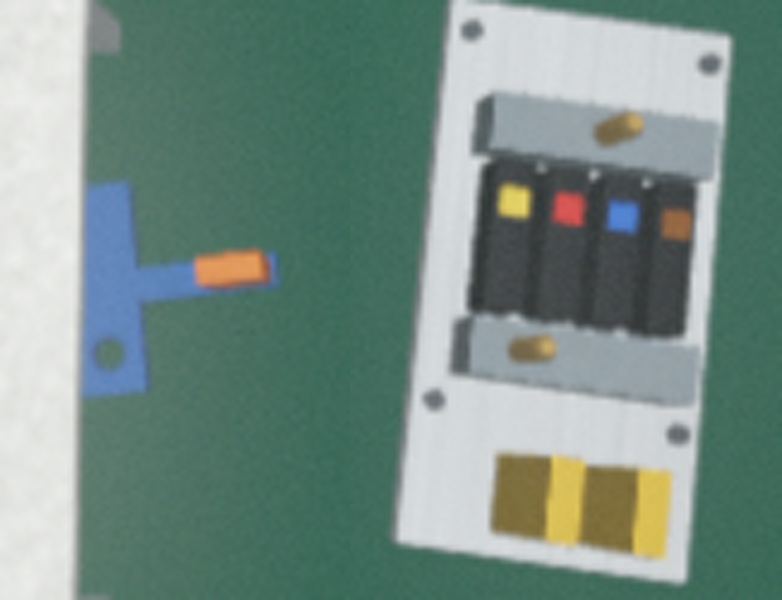

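```bash
python3 - <<'E'
from h import *
np.set_printoptions(precision=4,suppress=True)
c=robot.get_calibration("top")
L=lambda x,y:(180+x/5-.4,185+y/5-.4); F=lambda x,y:(375+(x-350)/4.8-.4,175+y/4.8-.4)
p=lambda u,z:cast(c,420,[u],z)[0][:2]
ang=lambda a,b:np.degrees(np.arctan2(*(b-a)[::-1]))
print("lug top c",p(L(230,269),.046))
print("lug axis",ang(p(L(265,251),.046),p(L(196,258),.046)),ang(p(L(264,283),.046),p(L(196,287),.046)))
a,b=p(L(129,183),.01),p(L(147,390),.01);print("slab front corners",a,b,np.linalg.norm(a-b),"plate yaw",ang(b,a)+90)
a,b=p(L(90,0),.08),p(L(78,600),.08);print("riser edge",a,b,"yaw",ang(b,a)+90, p(L(83,280),.08))
pb=p(F(633,124),.072);pa=p(F(547,348),.072);print("pins b,a",pb,pa,np.linalg.norm(pa-pb),"exp",np.hypot(100,28),"yaw",ang(pa,pb)-np.degrees(np.arctan2(-28,100)))
ck=(p(F(583,465),.08)+p(F(636,551),.08))/2;print("slot",ck)
s=cv2.imread("pics/side0.png");cs=robot.get_calibration("side")
for a,ce,r in blobs(s,(5,150,120),(16,255,255),8)[:3]:
    print(a,ce,cast(cs,420,[ce],.04)[0],r)
E
```

```text
lug top c [0.518  0.1473]
lug axis 96.76884602486436 94.31369124810901
slab front corners [0.5566 0.1968] [0.4679 0.1856] 0.08946864915251193 plate yaw 97.19918984461759
riser edge [0.6229 0.2027] [0.3875 0.1973] yaw 91.30343088420032 [0.5107 0.2007]
pins b,a [ 0.6005 -0.275 ] [ 0.5054 -0.2357] 0.10296040761777486 exp 103.84603988597736 yaw -6.848530324852305
slot [ 0.4404 -0.2563]
69 [298.3333 254.5942] [0.5192 0.1503 0.04  ] ((298.5, 255.0), (14.0, 5.0), 90.0)
```

```bash
python3 - <<'E'
from h import *
np.set_printoptions(precision=4,suppress=True)
Y=-83.
x,y=.518,.1465
robot.move_pose([x,y,.20],[180,0,Y])
f=robot.grab_frame("wrist");cv2.imwrite("pics/w1.png",f)
robot.set_gripper(.05)
print(robot.line_to([x,y,.087],vel=.12,guard=15))
robot.set_gripper(0.0)
o=robot.observe();print(o["gripper_width"],o["gripper_force"],o["ft_force"],o["tool_pos"],o["time"])
d=np.array([-np.cos(np.radians(97)),-np.sin(np.radians(97))])*.16
print(robot.line_to([x+d[0],y+d[1],.087],vel=.08,guard=30))
robot.pause(.3)
o=robot.observe();print(o["gripper_width"],o["gripper_force"],o["ft_force"],o["tool_pos"],o["time"])
f=robot.grab_frame("top");cv2.imwrite("pics/top1.png",f)
E
python3 -c "
import cv2,numpy as np
a=cv2.imread('pics/w1.png');b=cv2.imread('pics/top1.png');cv2.imwrite('pics/m1.png',cv2.resize(np.hstack([a,b]),(800,300)))"
```

```text
False
0.011108613139026736 59.43304896354675 [-0.7098 -0.7842  5.2982] [0.5185 0.1465 0.0877] 4.75
False
0.011381095914717542 59.775386452674866 [-0.5335  7.2168  7.3083] [ 0.5379 -0.0113  0.0877] 7.2
```

View pics/m1.png

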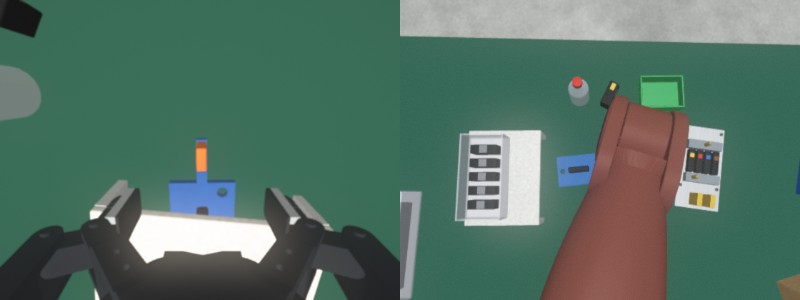

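```bash
cat >> h.py <<'E'
def campose(c):
    R=cv2.Rodrigues(np.array(c["rvec"]))[0]; return -R.T@np.array(c["tvec"]).ravel(),R.T
def camoff():
    "camera position in tool frame (tool down), with yaw"
    o=robot.observe(); C,R=campose(robot.get_calibration("wrist")); y=np.radians(o["tcp_rot"][2])
    d=C-o["tool_pos"]; return np.array([d[0]*np.cos(y)+d[1]*np.sin(y),-d[0]*np.sin(y)+d[1]*np.cos(y),d[2]]),R
E
python3 - <<'E'
from h import *
np.set_printoptions(precision=4,suppress=True)
robot.set_gripper(.05); robot.pause(.3)
o=robot.observe();p=o["tool_pos"]
robot.line_to([p[0],p[1],.25],vel=.2)
off,R=camoff();print(off);print(R)
f=robot.grab_frame("wrist");cv2.imwrite("pics/w2.png",f)
t=np.radians(-83); e=np.array([np.cos(t),np.sin(t)])
O=np.array([.5379,-.0113])-.109*e   # expected plate origin
print(O)
T=O-e*off[0]
robot.line_to([T[0],T[1],.28],vel=.25)
robot.pause(.3)
c=robot.get_calibration("wrist");f=robot.grab_frame("wrist");cv2.imwrite("pics/w3.png",f)
print(c,robot.observe()["tool_pos"],robot.observe()["time"])
for nm,lo,hi,z in [("blue",(105,120,60),(120,255,255),.01),("orange",(5,150,100),(16,255,255),.046)]:
    for a,ce,r in blobs(f,lo,hi,60)[:3]: print(nm,a,ce,r,cast(c,420,[ce],z)[0])
E
```

```text
[ 0.072  -0.      0.0699]
[[-0.9925 -0.1164 -0.0383]
 [-0.1225  0.9521  0.2801]
 [ 0.0039  0.2826 -0.9592]]
[0.5246 0.0969]
{'vertical_fov': 71.32858724668034, 'cx': 283.2618103650549, 'cy': 214.26552737159514, 'rvec': array([-0.187 ,  3.0846,  0.4436]), 'tvec': array([ 0.5315, -0.1295,  0.3278])} [0.516  0.1677 0.2799] 10.2667
blue 9174 [282.8203 122.1197] ((283.0, 110.0), (154.0, 84.0), 90.0) [0.525  0.0896 0.01  ]
orange 387 [282.9974  14.7416] ((283.0, 16.0), (32.0, 12.0), 90.0) [ 0.536  -0.0014  0.046 ]
```

View pics/w3.png

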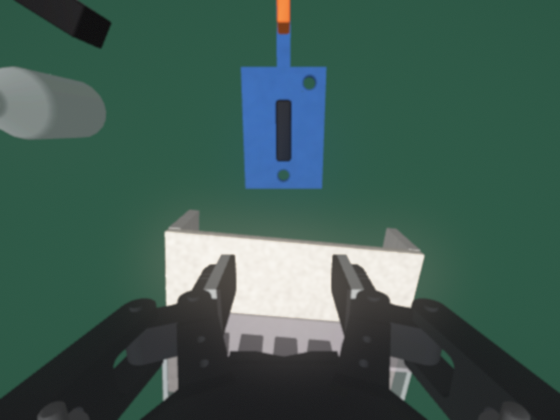

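```bash
python3 - <<'E'
from h import *
np.set_printoptions(precision=4,suppress=True)
c=robot.get_calibration("wrist");f=cv2.imread("pics/w3.png")
m=cv2.inRange(cv2.cvtColor(f,cv2.COLOR_BGR2HSV),(105,120,60),(120,255,255))
cn,h=cv2.findContours(m,cv2.RETR_CCOMP,cv2.CHAIN_APPROX_NONE)
for k,ct in enumerate(cn):
    a=cv2.contourArea(ct)
    if h[0][k][3]>=0 and a>40:
        e=cv2.fitEllipse(ct);print("hole",a,e,cast(c,420,[e[0]],.01)[0])
r=cast(c,420,[(325.5,67),(242,67.5),(322.5,188),(246,188)],.01)[:,:2]
print(r,r.mean(0))
robot.move_pose([.6225,-.2777,.342],[180,0,173]); robot.pause(.4)
cw=robot.get_calibration("wrist");f=robot.grab_frame("wrist");cv2.imwrite("pics/w4.png",f)
o=robot.observe();print(o["tool_pos"],o["tcp_rot"],o["time"],o["q"])
for nm,lo,hi,z in [("brass",(12,80,60),(24,230,255),.072),("yel",(20,170,130),(32,255,255),.08)]:
    for a,ce,r in blobs(f,lo,hi,30)[:6]: print(nm,a,ce,r,cast(cw,420,[ce],z)[0])
g=f[0:240,190:390];cv2.imwrite("pics/z4.png",cv2.resize(g,(500,600),interpolation=2))
E
```

```text
hole 114.0 ((283.0805969238281, 174.68411254882812), (11.851462364196777, 12.419114112854004), 75.5162582397461) [0.5177 0.1477 0.01  ]
hole 835.0 ((283.0, 129.64207458496094), (15.424763679504395, 79.510009765625), 0.0) [0.5239 0.0977 0.01  ]
hole 145.0 ((308.85205078125, 82.72518920898438), (13.419536590576172, 13.975646018981934), 161.61331176757812) [0.5023 0.0465 0.01  ]
[[0.4871 0.0292]
 [0.5744 0.0404]
 [0.4696 0.1577]
 [0.5592 0.1686]] [0.5226 0.099 ]
[ 0.6226 -0.2775  0.342 ] [-179.9985    0.0007  173.0203] 12.4083 [-34.9846  22.0191  27.9997  95.9792  -0.001  -28.0049]
brass 569 [299.9666  24.0158] ((300.6264953613281, 23.963603973388672), (15.23677921295166, 48.58284378051758), 2.385944128036499) [ 0.4516 -0.2398  0.072 ]
brass 552 [265.7319  24.067 ] ((264.99969482421875, 23.98809814453125), (48.34343719482422, 15.138566017150879), 88.63607025146484) [ 0.4474 -0.2744  0.072 ]
brass 155 [497.4387 270.0516] ((498.2793884277344, 270.36761474609375), (13.205390930175781, 18.864843368530273), 30.963756561279297) [ 0.7567 -0.0177  0.072 ]
brass 127 [503.4961  87.7795] ((503.56646728515625, 87.74895477294922), (6.248318195343018, 20.677427291870117), 75.0685806274414) [ 0.5377 -0.029   0.072 ]
brass 104 [253.8173 142.375 ] ((254.0, 142.0), (10.0, 10.0), 90.0) [ 0.5617 -0.3039  0.072 ]
brass 103 [307.8058  83.4175] ((307.70001220703125, 83.60000610351562), (8.944271087646484, 12.969193458557129), 26.56505012512207) [ 0.508  -0.2374  0.072 ]
yel 546 [265.6813  21.63  ] ((264.4999694824219, 23.499996185302734), (46.99999237060547, 12.999998092651367), 90.0) [ 0.4478 -0.2741  0.08  ]
yel 523 [299.8432  21.4436] ((301.0, 23.5), (47.0, 14.0), 90.0) [ 0.4517 -0.2404  0.08  ]
yel 34 [496.8824 269.5   ] ((497.7691345214844, 269.84613037109375), (4.992301940917969, 14.976905822753906), 33.690067291259766) [ 0.751  -0.0244  0.08  ]
```

View pics/z4.png

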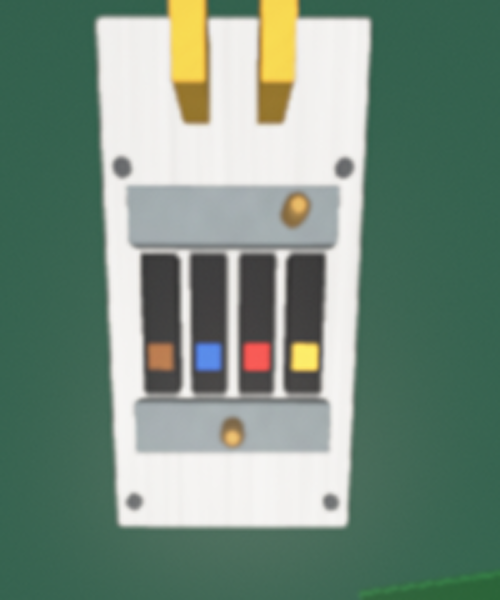

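```bash
python3 - <<'E'
from h import *
np.set_printoptions(precision=4,suppress=True)
cw=robot.get_calibration("wrist");f=cv2.imread("pics/w4.png")
h=cv2.cvtColor(f,cv2.COLOR_BGR2HSV)
P=[]
for (x0,y0,x1,y1) in [(298,72,318,96),(272,162,296,184)]:
    s=h[y0:y1,x0:x1]; print(s[:,:,2][::2,::1] if 0 else "")
    br=((s[:,:,0]>10)&(s[:,:,0]<26)&(s[:,:,1]>80))
    v=s[:,:,2].astype(float)
    print((v*br).astype(int))
    t=br&(v>0.8*np.percentile(v[br],97)); yy,xx=np.nonzero(t); u=(x0+xx.mean(),y0+yy.mean())
    P.append(cast(cw,420,[u],.072)[0]);print(len(xx),u,P[-1])
d=P[1]-P[0];print(np.linalg.norm(d),np.degrees(np.arctan2(d[1],d[0]))+15.64)
E
```

```text
[[  0   0   0   0   0   0   0   0   0   0   0   0   0   0   0   0   0   0
    0   0]
 [  0   0   0   0   0   0   0   0   0   0   0   0   0   0   0   0   0   0
    0   0]
 [  0   0   0   0   0   0   0   0   0   0   0   0   0   0   0   0   0   0
    0   0]
 [  0   0   0   0   0   0   0   0   0   0   0   0   0   0   0   0   0   0
    0   0]
 [  0   0   0   0   0   0   0   0   0   0   0   0   0   0   0   0   0   0
    0   0]
 [  0   0   0   0   0   0   0   0   0   0   0   0   0   0   0   0   0   0
    0   0]
 [  0   0   0   0   0   0   0   0 141 154 169 176 169 155   0   0   0   0
    0   0]
 [  0   0   0   0   0   0   0 141 157 185 207 217 207 184 157   0   0   0
    0   0]
 [  0   0   0   0   0   0   0 147 178 212 227 230 227 211 174   0   0   0
    0   0]
 [  0   0   0   0   0   0 139 153 188 223 231 232 232 223 186 154   0   0
    0   0]
 [  0   0   0   0   0   0 138 154 187 220 230 232 232 222 184 153   0   0
    0   0]
 [  0   0   0   0   0   0 137 153 177 207 225 230 227 208 173   0   0   0
    0   0]
 [  0   0   0   0   0 134 137 149 165 187 208 216 208 186 160   0   0   0
    0 
[... 2677 characters left out ...]
 0   0   0   0 179 178   0   0   0   0   0   0
    0   0   0   0   0   0]
 [  0   0   0   0   0   0   0   0   0   0   0   0   0   0   0   0   0   0
    0   0   0   0   0   0]
 [  0   0   0   0   0   0   0   0   0   0   0   0   0   0   0   0   0   0
    0   0   0   0   0   0]
 [  0   0   0   0   0   0   0   0   0   0   0   0   0   0   0   0   0   0
    0   0   0   0   0   0]
 [  0   0   0   0   0   0   0   0   0   0   0   0   0   0   0   0   0   0
    0   0   0   0   0   0]
 [  0   0   0   0   0   0   0   0   0   0   0   0   0   0   0   0   0   0
    0   0   0   0   0   0]]
28 (np.float64(282.5), np.float64(174.78571428571428)) [ 0.602  -0.2763  0.072 ]
0.10370939640189168 -7.1389639936802745
```

```bash
python3 - <<'E'
from h import *
np.set_printoptions(precision=4,suppress=True)
x,y=.5237,.0988
robot.move_pose([x,y,.18],[180,0,-83])
robot.line_to([x,y,.12],vel=.15)
print(robot.line_to([x,y,.087],vel=.06,guard=12))
robot.set_gripper(0.0)
o=robot.observe();print(o["gripper_width"],o["gripper_force"],o["ft_force"],o["tool_pos"],o["tcp_rot"],o["time"])
robot.line_to([x,y,.215],vel=.12)
robot.pause(.2)
o=robot.observe();print(o["gripper_width"],o["ft_force"],o["tool_pos"],o["time"])
c=robot.get_calibration("wrist");f=robot.grab_frame("wrist");cv2.imwrite("pics/w5.png",f)
z=.215-.087+.01
for nm,lo,hi,zz in [("orange",(5,150,100),(16,255,255),z+.036),("blue",(105,120,60),(120,255,255),z)]:
    for a,ce,r in blobs(f,lo,hi,60)[:3]: print(nm,a,ce,r,cast(c,420,[ce],zz)[0])
E
```

```text
False
0.015376318186933436 59.56198990345001 [0.7705 0.6597 2.2348] [0.5242 0.0988 0.0876] [-179.9297   -0.0059  -82.9982] 15.6167
0.014983398134735466 [ 0.5578  0.3042 -5.7195] [0.5234 0.0988 0.2143] 17.0333
orange 693 [284.1053  52.3146] ((283.5, 36.5), (73.0, 35.0), 90.0) [0.5345 0.0029 0.174 ]
blue 22523 [282.5996 203.0975] ((283.5, 185.5), (233.0, 181.0), 90.0) [0.5274 0.0641 0.138 ]
blue 201 [263.393  342.5473] ((264.0, 342.0), (22.0, 10.0), 90.0) [0.5284 0.1508 0.138 ]
blue 199 [303.2663 342.8744] ((303.72003173828125, 342.9599609375), (10.748023986816406, 23.4759464263916), 8.130102157592773) [0.5047 0.1482 0.138 ]
```

View pics/w5.png

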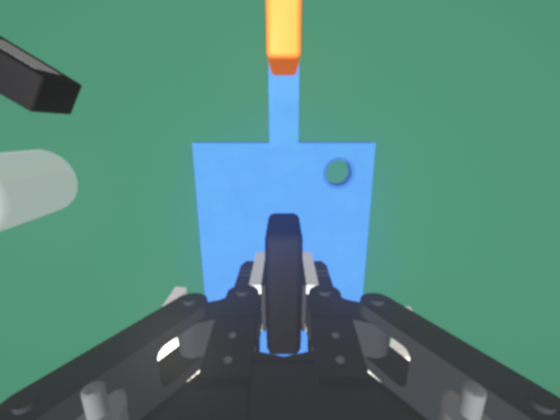

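```bash
python3 - <<'E'
from h import *
from scipy.spatial.transform import Rotation as Ro
np.set_printoptions(precision=4,suppress=True)
def rep():
    o=robot.observe();C,R=campose(robot.get_calibration("wrist"))
    Rt=Ro.from_euler("xyz",o["tcp_rot"],degrees=True).as_matrix()
    print(o["tool_pos"],o["tcp_rot"],Rt.T@(C-o["tool_pos"]),(Rt.T@R).ravel(),o["time"])
rep()
S=[.5525,-.2701]
robot.move_pose([*S,.215],[180,0,172.86]); robot.pause(.3); rep()
robot.line_to([*S,.087+.085],vel=.1); robot.pause(.2); rep()
c=robot.get_calibration("wrist");f=robot.grab_frame("wrist");cv2.imwrite("pics/w6.png",f)
cv2.imwrite("pics/z6.png",cv2.resize(f[0:240,160:420],(650,600),interpolation=2))
E
```

```text
[0.5235 0.0988 0.2145] [179.9572   0.0063 -82.9973] [ 0.0719  0.0001 -0.0699] [ 0.0005 -0.9594 -0.282   1.     -0.0001  0.0023 -0.0022 -0.282   0.9594] 17.0833
[ 0.5527 -0.2694  0.2151] [-179.9995    0.0015  172.935 ] [ 0.0716 -0.0004 -0.07  ] [ 0.0006 -0.9601 -0.2795  1.      0.0006  0.      0.0001 -0.2795  0.9601] 18.7667
[ 0.5529 -0.2704  0.173 ] [-179.9561    0.0724  172.86  ] [ 0.0716 -0.0004 -0.0699] [ 0.0006 -0.9602 -0.2794  1.      0.0006  0.0001  0.0001 -0.2794  0.9602] 19.55
```

View pics/z6.png

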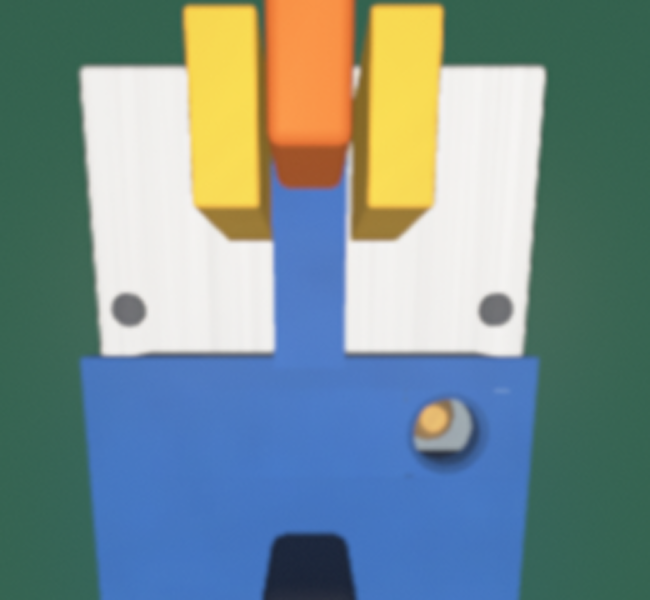

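```bash
python3 - <<'E'
from h import *
np.set_printoptions(precision=5,suppress=True)
c=robot.get_calibration("wrist");f=cv2.imread("pics/w6.png");o=robot.observe();print(o["tool_pos"],o["ft_force"])
yw=np.radians(172.86-180);ex=np.array([np.cos(yw),np.sin(yw)]);ey=np.array([-ex[1],ex[0]])
T=o["tool_pos"][:2]; zu=o["tool_pos"][2]-.0876
def loc(u,z): p=cast(c,420,[u],z)[0][:2]-T; return np.array([p@ex,p@ey])*1e3
Z=lambda x,y:(160+x/2.5-.3,y/2.5-.3)
h=cv2.cvtColor(f,cv2.COLOR_BGR2HSV)
x0,y0,x1,y1=320,155,360,192
s=h[y0:y1,x0:x1];br=(s[:,:,0]>10)&(s[:,:,0]<26)&(s[:,:,1]>80)&(s[:,:,2]>195);yy,xx=np.nonzero(br)
up=(x0+xx.mean(),y0+yy.mean());print(len(xx),up,"pin",loc(up,.072))
# rim: bright blue vs not
m=((s[:,:,0]>100)&(s[:,:,0]<122)&(s[:,:,2]>165)).astype(np.uint8)
print(s[18,:,2],s[:,18,2])
cn,_=cv2.findContours(1-m,cv2.RETR_EXTERNAL,cv2.CHAIN_APPROX_NONE);ct=max(cn,key=cv2.contourArea);e=cv2.fitEllipse(ct)
uh=(e[0][0]+x0,e[0][1]+y0);print(e,uh,"hole",loc(uh,zu+.01))
print("slot",(loc(Z(259,207),.08)+loc(Z(368,207),.08))/2,loc(Z(259,207),.08)-loc(Z(368,207),.08))
print("tongue",(loc(Z(274,250),zu+.01)+loc(Z(345,250),zu+.01))/2)
print("lug",(loc(Z(269,145),zu+.046)+loc(Z(352,145),zu+.046))/2)
print("slab",loc(Z(80,357),zu+.01),loc(Z(540,357),zu+.01))
E
```

```text
[ 0.55283 -0.27034  0.17283] [ 0.01329  0.05896 -5.58631]
83 (np.float64(333.0843373493976), np.float64(167.3855421686747)) pin [-50.19179  28.44838]
[199 197 189 174 158 138 135 147 153 158 164 172 178 177 172 164 155 150
 151 164 173 175 174 175 176 176 171 152 125 106 108 127 150 162 167 178
 189 193 193 193] [195 191 183 171 148 119 132 139 152 171 189 199 203 198 184 168 154 148
 151 165 173 175 174 168 144  98  72  82  97 109 123 140 153 162 177 190
 195]
((18.117919921875, 19.026676177978516), (27.853891372680664, 29.459190368652344), 112.79106140136719) (338.117919921875, 174.02667617797852) hole [-49.78498  27.22898]
slot [-94.41701   0.45341] [  0.01088 -22.31374]
tongue [-84.82985  -0.3577 ]
lug [-95.09309  -0.22997]
slab [-65.20355 -45.31548] [-65.2599   44.80795]
```

```bash
python3 - <<'E'
from h import *
np.set_printoptions(precision=4,suppress=True)
yw=np.radians(-7.14);ex=np.array([np.cos(yw),np.sin(yw)]);ey=np.array([-ex[1],ex[0]])
P=np.array([.5525,-.2701])+.00075*ey-.0001*ex; print(P)
def st(h):
    o=robot.observe();print(h,o["tool_pos"],o["ft_force"],o["torque"],o["time"])
robot.line_to([*P,.172],vel=.02); robot.pause(.2); st(0)
for z in (.160,.153,.142,.131):
    r=robot.line_to([*P,z],vel=.03,guard=10); st(r)
    if r: break
E
```

```text
[ 0.5525 -0.2693]
0 [ 0.5525 -0.2693  0.172 ] [ 1.1168 -0.1174 -5.8763] [ 0.0006 -0.0757  0.0001] 20.05
False [ 0.5524 -0.2693  0.1598] [ 0.9119 -0.3123 -6.2635] [ 0.006  -0.0878 -0.0073] 20.6
False [ 0.5524 -0.2693  0.1527] [ 0.2802 -0.6102 -6.2257] [-0.0105 -0.1272  0.0595] 20.9833
False [ 0.5524 -0.2693  0.1418] [ 0.1782 -0.4577 -6.6413] [-0.0117 -0.0715 -0.0239] 21.5
False [ 0.5524 -0.2693  0.1308] [ 0.8199 -0.5557 -6.7377] [ 0.019  -0.0888 -0.0104] 22.0167
```

```bash
python3 - <<'E'
from h import *
np.set_printoptions(precision=4,suppress=True)
def st(h):
    o=robot.observe();print(h,o["tool_pos"],o["ft_force"],o["torque"],o["time"])
P=[.5525,-.2693]
st(robot.line_to([*P,.125],vel=.01,guard=8))
robot.pause(.2); st("")
z=robot.observe()["tool_pos"][2]
if .125<z<.1295:
    robot.set_gripper(.05); robot.pause(.2)
    robot.line_to([*P,.25],vel=.15); robot.pause(.2); st("up")
    e=np.array([np.cos(np.radians(172.86)),np.sin(np.radians(172.86))])
    c=robot.get_calibration("wrist");f=robot.grab_frame("wrist");cv2.imwrite("pics/w7.png",f)
    g=robot.grab_frame("top");cv2.imwrite("pics/top7.png",g)
    cv2.imwrite("pics/m7.png",np.hstack([cv2.resize(f,(400,300)),cv2.resize(g[170:310,360:480],(257,300),interpolation=2)]))
E
```

```text
True [ 0.5526 -0.2694  0.1276] [-0.1528  0.1717  6.4628] [ 0.0263 -0.004  -0.0503] 22.45
 [ 0.5526 -0.2694  0.1276] [-0.5377  0.1511  7.0607] [-0.0075  0.0611  0.0041] 22.65
up [ 0.5522 -0.269   0.2489] [0.2284 0.5287 0.5491] [-0.0016 -0.0226  0.0015] 24.4583
```

View pics/m7.png

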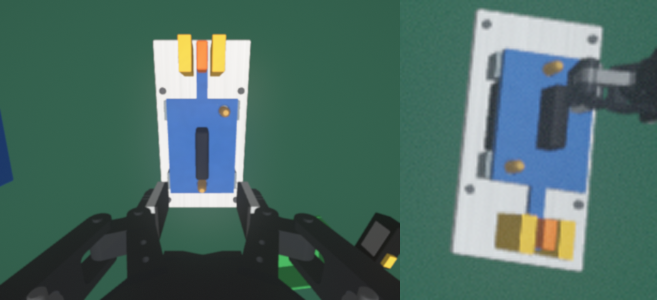

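Contact came at TCP z 0.1276, which is the seated height. Both brass pins stand through the holes, and the lug sits between the cheeks.

```bash
python3 -c "
from plant import robot
print(robot.job_done())"
```

```text
the job is handed in; nothing more can be done
None
```

The plate is seated on both pins with its lug in the slot and has been released. I handed the job in at about 24.5 s on the robot's clock; the hand-in gave no verdict.

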